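Load the levelling plate and hold the wedge under it

ROBOT

A 6-joint arm with a two-finger parallel gripper is mounted at the origin on the work surface. World frame = base frame: x ahead of the robot, y to its left, z up, the work surface at z = 0. Lengths are in m, angles in rad, forces in N, time in s.
With the tool pointing down it reaches from about 0.425 to 1.125 m from the base axis. Payload 14.9 kg.
Tool frame: the origin (TCP) lies between the finger pads; the fingertips stand 22 mm ahead of it and the grasp point (between the pads) lies 3 mm ahead of it; z points along the fingers, y is the line along which they close (so a half turn about z gives the same grasp; the last joint's range is limited). The gripper opens to 91 mm and grips with 3 to 60 N. Pads are 32 mm wide; open, the fingers measure 118 mm over their backs; the gripper's body (76 mm by 178 mm) begins 60 mm behind the grasp point.
Start: joints at [-0.033, 0.379, 1.734, -0, 1.028, -0.033], TCP at [0.7, -0, 0.236] pointing down, gripper open.
Joint ranges: [-2.77, 2.77], [-0.74, 2.19], [0, 2.66], [-1.06, 4.2], [0.31, 2.87], [-3.08, 3.08]. Speed limits (rad/s): [1.89, 1.89, 2.39, 3.14, 3.14, 3.14].

INTERFACE

Orientations are given as a rotation vector (axis times angle).
In Python, from workcell import * gives the robot as it stands.
- The arm moves only by the tool drive_tool, never from a script. Its argument "rows" is a list of rows, each a list of 7 numbers: the opening, from 0 (shut) to 1 (fully open), then the shift along the tool's x, y, z in m, then the turn, a rotation vector about the tool's x, y, z in degrees. A call has 1 to 12 rows; each row shifts and turns the commanded pose from where the row before left it, along the tool's axes as they then stand; what a row does not reach is not made up. A row lasts 1/10 s, in which the tool goes at most 50 mm and 8.59 degrees, less where a joint would pass 70% of its speed; a pose out of reach is approached as far as the arm can. A call is refused whole if a number of a shift passes 0.05 or a number of a turn 8.59, either way. A call with a gripper value outside its range is refused whole. The fingers move at their own pace and stop on an object; the grip force is fixed at half the most. Time passes only in rows, so rows that do not move let the fingers close. It gives the time, the measured TCP pose, the force, the opening and the grip force at its end, in the units of the state.
- get_obs(): the state, without advancing time (a new reading comes with each control period).
- get_image(name): name is "scene" or "side" or "wrist"; returns a dict with "img" (420x560x3 uint8, red, green, blue), "vfov" (degrees; the focal length in pixels is half the picture's height over the tangent of half this angle, whatever the lens; pixels are square), "cx", "cy" (the principal point, pixels), "extrinsics" (4x4, takes a point from camera to world coordinates). Camera axes: x right, y down, z forward; pixel columns grow to the right and rows downward; lengths in m; the calibration is good to about 2 mm. A picture is of the moment at which its call begins. There is no depth.
- close_job(): hands the job in; it is judged then, once.
The state is a dict: "clock": time; "q": joint angles; "qd": joint speeds; "effort": joint torques, N m; "tcp_pos": TCP position; "eef_rot": TCP orientation; "contact_force": force on the tool from outside, world axes, zero at the start; "wrist_torque": the same for the moment, N m; "width": finger opening in m; "gripper_force": force on a finger pad.
Only numpy, scipy, OpenCV 4.12 (cv2) and the standard library are available. Lean on these libraries where they do the work, as an engineer would, in place of code of your own. Each camera call takes 0.05 s, during which the arm holds its last target. There are 200 camera calls.

TASK

Gently stand the clear grease reservoir upright in the ring marked on the hinged aluminium plate and let go of it. Then push the orange wedge nose first under the plate's free edge between the frame's rails, until that edge just lifts off the frame (a gap of about 4 mm), and finish still holding the wedge there, flat on the bench, with only the wedge lifting the plate. Leave the caps, cone, seal tray and spanner alone.

Things in the scene. Friction and masses are not known exactly. Their poses are not given: they have to be found in the camera images.
- reservoir: Clear plastic reservoir with a black screw cap, standing upright on the bench to the robot's left. Round: body 58 mm in diameter from 0 to 118 mm height, cap 62 mm in diameter from 118 to 140 mm. About 0.3 kg. Closed and rigid; grip it on the body or the cap. Origin: centre of its underside, z up.
- frame: Dark steel U-shaped frame fixed to the bench, 190 x 140 mm. Two rails 16 mm high, 18 mm wide along own x at own y = -61 and +61 mm (104 mm clear between), crossbar and hinge lugs (34 mm high) at own x = +88 mm. Open at own -x, which looks to the robot's right: there the wedge goes in along own +x over bare bench. Origin on the bench at its middle, z up; yaw varies by 30 degrees.
- plate (a joint): Angle (rad) of the aluminium plate (0.5 kg, 8 mm thick, 138 mm wide), hinged along frame y at frame x = +85 mm, height 25 mm. 0 = level on the rails, top 24 mm above the bench; grows as the free (-x) edge lifts; only gravity pulls it back. Free edge 165 mm from the hinge: 0.024 rad is a 4 mm lift.
- plate_lip (a point): Middle of the axis of the round steel bar, 10 mm in diameter and 96 mm long, that forms the plate's free edge (frame x = -80 mm). With the plate down the axis is 19 mm and the bar's underside 14 mm above the bench. It rises with the plate.
- plate_seat (a point): Centre of the pale disc with a blue ring, 76 mm in diameter, marked on the plate's top face, 24 mm above the bench when the plate is down; 90 mm from the lip towards the hinge. The reservoir is to stand within 20 mm of it.
- wedge: Orange wedge, 0.15 kg, 40 mm wide, on the bench at right. Origin: underside below its grip block; +x to the nose, z up. Block 30 long (x), 22 wide (y), top 64 mm high, on a heel 32 x 40 x 26 mm. Ramp 26 mm high at x=16, falls 1 in 5 to 4 mm at the nose, x=126. The lip meets it with the nose 50 mm past the bar's axis; 5 mm more lifts 1 mm. Push up to 15 N; self-locking.
- caps: Bystander: stack of three black screw caps, 64 mm in diameter, 49 mm high, on the robot's left (may have swapped places with the reservoir). Origin: centre of the underside.
- cone: Bystander: steel cone, 56 mm in diameter, 65 mm high, beyond the frame. Origin: centre of the underside.
- seal_tray: Bystander: white open tray with brass seals, 80 x 130 x 30 mm, beyond the frame. Origin: centre of the underside.
- spanner: Bystander: steel spanner, 200 mm long, lying flat on the robot's right, beyond the wedge. Origin: underside, near its middle.
Not all that is in view belongs to the job. Of the things that look like the wedge, the largest one is meant.

How it is judged:
By the outcome, as a careful person would: the job done as asked, in the order asked, and still so for the second after the job is handed in, while the arm keeps its last pose, push and grip.
It also fails if it takes over 62 s, if anything falls off the work surface, if the arm or the gripper's body presses on something with over 40 N, if the wrist force passes 120 N, or if a joint passes its speed limit or range.

## Working session

There is one attempt and no reset: what is moved stays moved. The work goes in short steps, Python scripts to look and compute and a tool call to move; the robot and the scene stay as the last step left them, time stands still between calls to the robot, and variables do not carry over. Pictures are saved under pics/ and viewed, at most 13 in all, crops included, and the job is handed in when it is done.

Besides the shell and the picture viewer there is one more tool, called after ">>>" as a command line: name --pt "numbers of a row" for each row, then --argument value for the rest. drive_tool: Moves the arm, as the interface text tells. Its arguments: {"type":"object","properties":{"rows":{"type":"array"}},"required":["rows"]}

```bash
mkdir -p pics
cat > h.py <<'E'
from workcell import *
import numpy as np, cv2
from scipy.spatial.transform import Rotation as R
def cap(n,fn=None):
    d=get_image(n)
    if fn: cv2.imwrite('pics/'+fn,cv2.cvtColor(d['img'],cv2.COLOR_RGB2BGR))
    return d
def ray(d,u,v):
    f=210/np.tan(np.radians(d['vfov'])/2);E=np.array(d['extrinsics'])
    r=E[:3,:3]@np.array([(u-d['cx'])/f,(v-d['cy'])/f,1.]);return E[:3,3],r
def at(d,u,v,z):
    o,r=ray(d,u,v);return o+r*(z-o[2])/r[2]
def proj(d,p):
    f=210/np.tan(np.radians(d['vfov'])/2);E=np.array(d['extrinsics'])
    c=E[:3,:3].T@(np.array(p)-E[:3,3]);return np.array([d['cx']+f*c[0]/c[2],d['cy']+f*c[1]/c[2]])
E
python3 - <<'E'
from h import *
import pickle
D={n:cap(n,n+'0.png') for n in('scene','side','wrist')}
pickle.dump(D,open('d0.pkl','wb'))
for n in D: print(n,D[n]['vfov'],np.round(D[n]['extrinsics'],3).tolist())
o=get_obs();print(o['clock'],o['tcp_pos'],o['eef_rot'],o['width'])
a=np.vstack([cv2.imread('pics/scene0.png')]);
E
```

```text
scene 48.83215877938037 [[-0.835, 0.47, -0.287, 0.883], [0.551, 0.715, -0.43, 0.481], [0.003, -0.517, -0.856, 1.065], [0.0, 0.0, 0.0, 1.0]]
side 46.89328312289864 [[0.787, -0.391, 0.478, -0.015], [-0.617, -0.502, 0.606, -0.752], [0.003, -0.772, -0.636, 0.798], [0.0, 0.0, 0.0, 1.0]]
wrist 65.8894663084665 [[1.0, 0.0, -0.001, 0.7], [0.0, -0.957, -0.292, 0.083], [-0.001, 0.292, -0.957, 0.384], [0.0, 0.0, 0.0, 1.0]]
0.15 [ 6.99720944e-01 -1.32594203e-05  2.35442097e-01] [-2.22101181e+00 -2.22102139e+00  9.12352926e-04] 0.0908746971083672
```

View pics/scene0.png

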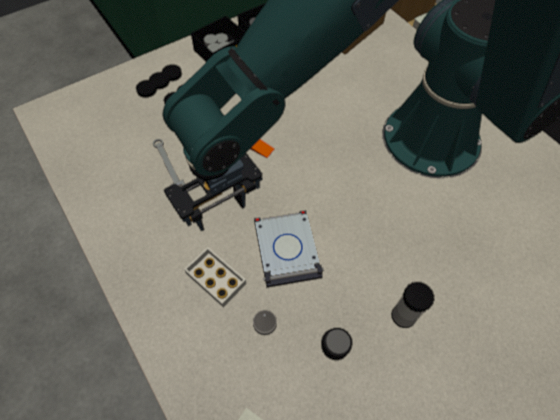

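View pics/side0.png

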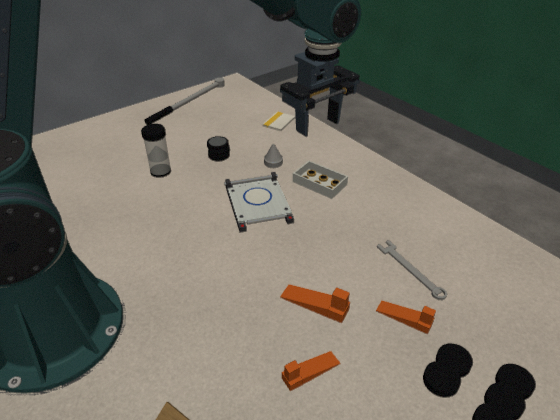

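The side view shows three orange wedges: (318,300), (408,315) and (310,370). The one at (318,300) looks largest. The reservoir, tall with a see-through body, is at side (157,150) and scene (412,305). The short cap stack is at side (218,148). The plate with its blue ring is at side (258,196), with red rail ends at (240,227) and (290,219). I'll measure these and check a close crop.

Run:
```python
from h import *
import pickle
D=pickle.load(open('d0.pkl','rb'))
for n in('side','scene'):
    d=D[n];im=d['img'];h=cv2.cvtColor(im,cv2.COLOR_RGB2HSV)
    def blobs(lo,hi,mn):
        m=cv2.inRange(h,lo,hi);k,l,s,c=cv2.connectedComponentsWithStats(m)
        return m,[(i,s[i],c[i]) for i in range(1,k) if s[i][4]>=mn],l
    m,b,l=blobs((5,170,90),(16,255,255),60)
    for i,s,c in b:
        # footprint: all pixel points of blob
        cn=max(cv2.findContours((l==i).astype(np.uint8),0,1)[0],key=cv2.contourArea)
        P=np.array([at(d,u,v,0.0)[:2] for u,v in cn[:,0]]); r=cv2.minAreaRect(P.astype(np.float32))
        print(n,'orange',s,c.round(1),'rect',np.round(r[0],3),np.round(r[1],3),'approx',cv2.approxPolyDP(cn,3,True)[:,0].tolist())
    m,b,l=blobs((105,110,40),(125,255,255),15)
    for i,s,c in b: 
        if 20<s[2]<60: 
            pts=np.argwhere(l==i)[:,::-1].astype(np.float32); P=np.array([at(d,u,v,.024)[:2] for u,v in pts],np.float32)
            print(n,'blue',s,c.round(1),cv2.minEnclosingCircle(P))
    m=cv2.inRange(h,(0,120,50),(4,255,255))|cv2.inRange(h,(172,100,50),(180,255,255))
    k,l,s,c=cv2.connectedComponentsWithStats(m)
    for i in range(1,k):
        if s[i][4]>8: print(n,'red',s[i],c[i].round(1),at(d,*c[i],.016).round(4))
I=lambda n:cv2.cvtColor(D[n]['img'],cv2.COLOR_RGB2BGR)
def cr(n,x,y,w,hh,W,H): return cv2.resize(I(n)[y:y+hh,x:x+w],(W,H),interpolation=cv2.INTER_CUBIC)
a=np.hstack([cr('side',130,110,170,128,400,300),cr('side',275,270,180,135,400,300)])
b=np.hstack([cr('scene',240,195,100,100,300,300),np.zeros((300,100,3),np.uint8),cr('scene',310,270,140,105,400,300)])
cv2.imwrite('pics/crop1.png',np.vstack([a,b]))
```

```text
side orange [ 281  285   69   37 1376] [319.4 301. ] rect [ 0.478 -0.266] [0.081 0.141] approx [[281, 295], [339, 321], [349, 302], [348, 293], [337, 288], [328, 295], [288, 285]]
side orange [376 301  59  32 913] [408.5 315.2] rect [ 0.596 -0.409] [0.065 0.11 ] approx [[376, 310], [425, 332], [434, 313], [425, 306], [419, 312], [383, 301]]
side orange [ 282  352   57   38 1002] [308.6 368.9] rect [ 0.351 -0.383] [0.048 0.108] approx [[338, 361], [328, 352], [286, 365], [288, 380], [284, 370], [282, 374], [291, 389]]
side red [288 216   4   3   9] [289.7 217.1] [ 0.5846 -0.0408  0.016 ]
scene orange [252 139  22  18 223] [262.2 148. ] rect [ 0.439 -0.242] [0.042 0.058] approx [[259, 139], [252, 149], [267, 156], [273, 148]]
scene red [255 218   5   3  12] [256.8 219.1] [ 0.5849 -0.0416  0.016 ]
```

View pics/crop1.png

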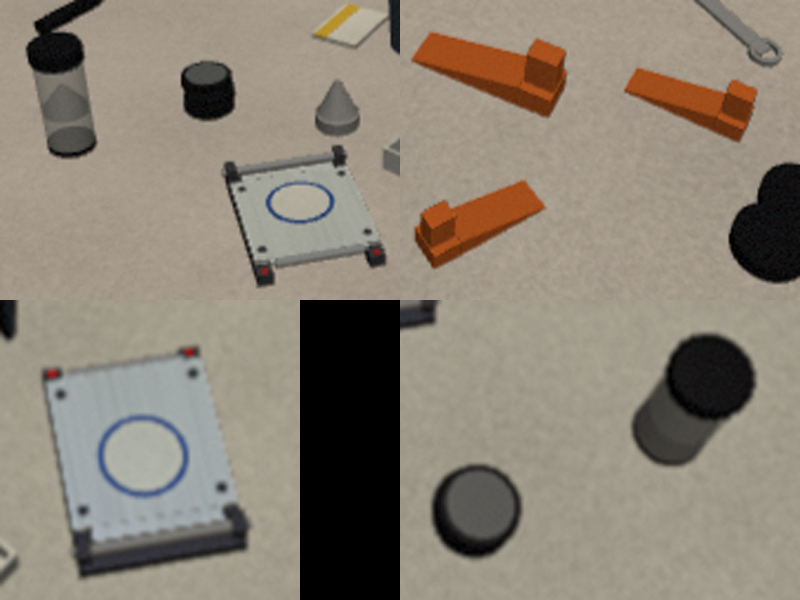

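The crop confirms that the wedge at side (318,300) is the largest of the three. The reservoir is the tall clear jar with a black cap, at side (157,150) and scene (412,305). The lip with red rail ends is at the bottom of the plate in the side view, and the hinge is on the far side.

Run:
```python
from h import *
import pickle
D=pickle.load(open('d0.pkl','rb'))
S,C=D['side'],D['scene']
for n,x,y,w,hh in(('side',220,170,80,65),('scene',245,205,85,90)):
    d=D[n];im=d['img'].astype(int)
    b=(im[...,2]-im[...,0]>35);M=np.zeros_like(b);M[y:y+hh,x:x+w]=1;b&=M
    k,l,s,c=cv2.connectedComponentsWithStats(b.astype(np.uint8));i=1+np.argmax(s[1:,4])
    pts=np.argwhere(l==i)[:,::-1]; P=np.array([at(d,u,v,.024)[:2] for u,v in pts])
    A=np.c_[2*P,np.ones(len(P))];q=np.linalg.lstsq(A,(P**2).sum(1),rcond=None)[0]
    print(n,'ring',q[:2].round(4),'r',np.sqrt(q[2]+q[0]**2+q[1]**2).round(4),s[i])
    r=(im[...,0]-im[...,2]>35)&(im[...,0]-im[...,1]>35)&M
    k,l,s,c=cv2.connectedComponentsWithStats(r.astype(np.uint8))
    for i in range(1,k):
        if s[i][4]>3: print(n,'red',c[i].round(1),s[i][4],at(d,*c[i],.016).round(4))
print('res side cap',at(S,153.4,129.1,.14).round(3),'base',at(S,160.6,170.4,0).round(3))
print('res scene cap',at(C,418.5,296.2,.14).round(3),'base',at(C,404.5,316.5,0).round(3))
# dark cap mask in scene
g=C['img'].max(2);m=(g<30).astype(np.uint8);m[:, :395]=0;m[:275]=0;m[330:]=0;m[:,440:]=0
k,l,s,c=cv2.connectedComponentsWithStats(m);i=1+np.argmax(s[1:,4]);print('cap',s[i],c[i],at(C,*c[i],.14).round(3),at(C,*c[i],.129).round(3))
n1=at(S,281,295,.002);n2=at(S,288,285,.004);h1=at(S,339,321.5,0)
n1b=at(S,281,295,0)
print('wedge',n1,n2,h1,np.linalg.norm(n1-n2),np.linalg.norm(n1b-h1))
for uv in((349,302),):print('heel2 z.0',at(S,*uv,0))
```

```text
side ring [0.5667 0.0727] r 0.0357 [243 189  29  16  70]
side red [289.7 217.1] 9 [ 0.5846 -0.0408  0.016 ]
side red [242.1 225.1] 8 [0.473  0.0074 0.016 ]
scene ring [0.5655 0.0707] r 0.0358 [272 233  31  28 161]
scene red [302.5 211.8] 10 [0.4724 0.0059 0.016 ]
scene red [256.8 219. ] 10 [ 0.5849 -0.0418  0.016 ]
res side cap [0.433 0.358 0.14 ] base [0.435 0.366 0.   ]
res scene cap [0.437 0.364 0.14 ] base [0.431 0.365 0.   ]
cap [403 283  30  29 656] [417.82317073 296.89786585] [0.439 0.364 0.14 ] [0.433 0.363 0.129]
wedge [ 0.41683864 -0.21730267  0.002     ] [ 0.44544596 -0.20579745  0.004     ] [ 0.46730702 -0.34361727  0.        ] 0.030899013192662583 0.13687645863036105
heel2 z.0 [ 0.51938352 -0.3196505   0.        ]
```

>>> drive_tool --pt "1 0.03 -0.022 0 0 0 0" --pt "1 0.03 -0.022 0 0 0 0" --pt "1 0.03 -0.022 0 0 0 0" --pt "1 0.03 -0.022 0 0 0 0" --pt "1 0.03 -0.022 0 0 0 0" --pt "1 0.03 -0.022 0 0 0 0" --pt "1 0.03 -0.022 0 0 0 0" --pt "1 0.03 -0.022 0 0 0 0" --pt "1 0.03 -0.022 0 0 0 0" --pt "1 0.03 -0.022 0 0 0 0" --pt "1 0.03 -0.022 0 0 0 0" --pt "1 0.03 -0.022 0 0 0 0"

```text
clock: 1.35
tcp_pos: [0.4349, 0.361, 0.2359]
eef_rot: [-2.221, -2.221, 0.0]
contact_force: [0.9, -0.1, 0.5]
width: 0.0911
gripper_force: 0.0
```

Run:
```python
from h import *
d=cap('wrist','w1.png');o=get_obs();print(o['clock'],o['tcp_pos'],R.from_rotvec(o['eef_rot']).as_matrix().round(3).tolist(),o['width'])
print(proj(d,[.434,.364,.14]),proj(d,[.434,.364,0]))
import pickle
C=pickle.load(open('d0.pkl','rb'))['scene'];print('caps',at(C,337,343,.049),'cone',at(C,264,322,.03))
c=cap('scene');I=c['img'];h=cv2.cvtColor(I,cv2.COLOR_RGB2HSV)
m=cv2.inRange(h,(5,170,90),(16,255,255));k,l,s,ce=cv2.connectedComponentsWithStats(m)
for i in range(1,k):
  if s[i][4]>60:
    cn=max(cv2.findContours((l==i).astype(np.uint8),0,1)[0],key=cv2.contourArea);print(s[i],ce[i],cv2.approxPolyDP(cn,2,True)[:,0].tolist())
y=[x for x in I[120:200,190:330]]
cv2.imwrite('pics/s1.png',cv2.cvtColor(np.vstack([d['img'],cv2.resize(I[110:200,200:320],(560,420),interpolation=2)])[:, :],cv2.COLOR_RGB2BGR))
a=np.hstack([cv2.resize(d['img'],(400,300)),cv2.resize(I[110:200,200:320],(400,300),interpolation=2)]);cv2.imwrite('pics/c2.png',a[...,::-1])
```

```text
1.4 [0.43260657 0.36391339 0.23589048] [[-0.001, 1.0, -0.001], [1.0, 0.001, 0.001], [0.001, -0.001, -1.0]] 0.09066796297883896
[272.76032213 212.94211666] [273.42341687 176.77821986]
caps [0.61490796 0.3340789  0.049     ] cone [0.71970845 0.20214921 0.03      ]
[244  93  35  19 251] [259.51792829 101.68924303] [[278, 97], [268, 93], [244, 106], [248, 111]]
[174 117  34  24 293] [191.51535836 128.53924915] [[174, 121], [201, 140], [207, 135], [183, 117], [180, 122], [176, 119]]
[228 127  46  30 506] [252.2055336  141.59683794] [[228, 131], [265, 156], [273, 149], [240, 127], [237, 133]]
```

View pics/c2.png

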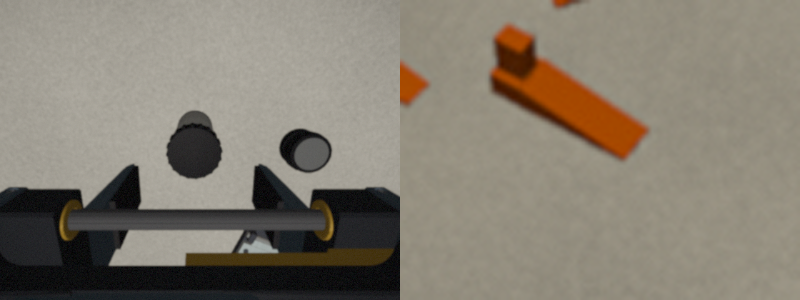

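The wrist view has the cap centred at (272,211), within 2 px of the prediction, so the reservoir is at about (0.433, 0.365), right under the TCP. Going down and gripping.

>>> drive_tool --pt "1 0.001 0 0.03 0 0 0" --pt "1 0 0 0.03 0 0 0" --pt "1 0 0 0.03 0 0 0" --pt "1 0 0 0.025 0 0 0" --pt "1 0 0 0.015 0 0 0" --pt "1 0 0 0.008 0 0 0" --pt "0.5 0 0 0 0 0 0" --pt "0.5 0 0 0 0 0 0" --pt "0.5 0 0 0 0 0 0" --pt "0.5 0 0 0 0 0 0" --pt "0.5 0 0 0 0 0 0" --pt "0.5 0 0 0 0 0 0"

```text
clock: 2.65
tcp_pos: [0.4363, 0.3614, 0.0987]
eef_rot: [2.221, 2.221, 0.002]
contact_force: [-2.1, -0.1, 7.2]
width: 0.0611
gripper_force: 29.9
```

Run:
```python
from h import *
import pickle
D=pickle.load(open('d0.pkl','rb'));C=D['scene'];S=D['side']
a=at(C,273.5,149,.004);b=at(C,267.5,158,.004);m=(a+b)/2
print('nose scene',a,b,m,np.linalg.norm(a-b))
# side-crop corners: scale .45
p=lambda x,y:(275+(x-400)*.45,270+y*.45)
n1=at(S,*p(412,62),0);n2=at(S,*p(430,33),.004);k=at(S,*p(548,116),0);k2=at(S,*p(567,86),0)
print('side nose',n1,n2,'heel',k,k2,np.linalg.norm(n1-n2),np.linalg.norm(n1-k),np.linalg.norm(k-k2))
# block top centroid: side crop top face corners, scene crop
q=np.mean([p(526,49),p(541,40),p(567,49),p(551,58)],0);print('blk side',at(S,*q,.064))
r=np.mean([(200+(x-400)*.3,110+y*.3) for x,y in((494,35),(510,24),(536,40),(518,50))],0);print('blk scene',at(C,*r,.064))
```

```text
nose scene [ 0.41556001 -0.2189347   0.004     ] [ 0.44794638 -0.20111707  0.004     ] [ 0.43175319 -0.21002589  0.004     ] 0.03696410708807355
side nose [ 4.11905239e-01 -2.21482223e-01 -1.11022302e-16] [ 0.44658034 -0.20613088  0.004     ] heel [ 0.47025363 -0.34814726  0.        ] [ 5.08578074e-01 -3.33994953e-01  1.11022302e-16] 0.038131695577682784 0.1394581127847778 0.040854015139379786
blk side [ 0.48164214 -0.32610748  0.064     ]
blk scene [ 0.47993454 -0.3244079   0.064     ]
```

>>> drive_tool --pt "0.5 0 0 0 0 0 0" --pt "0.5 0 0 0 0 0 0"

```text
clock: 2.85
tcp_pos: [0.4363, 0.3613, 0.0987]
eef_rot: [-2.221, -2.221, -0.001]
contact_force: [-2.3, -0.0, 7.1]
width: 0.0612
gripper_force: 29.9
```

Run:
```python
from h import *
c=cap('side')['img'];s=cap('scene')['img']
o=get_obs();print({k:np.round(o[k],4) for k in('clock','tcp_pos','contact_force','wrist_torque','width','gripper_force')})
a=np.hstack([cv2.resize(c[90:195,90:230],(400,300),interpolation=2),cv2.resize(s[240:345,340:480],(400,300),interpolation=2)]);cv2.imwrite('pics/c3.png',a[...,::-1])
```

```text
{'clock': np.float64(2.95), 'tcp_pos': array([0.4363, 0.3614, 0.0987]), 'contact_force': array([-1.7641, -0.0644,  6.7835]), 'wrist_torque': array([-0.0134,  0.4413,  0.0271]), 'width': np.float64(0.0612), 'gripper_force': np.float64(29.9241)}
```

View pics/c3.png

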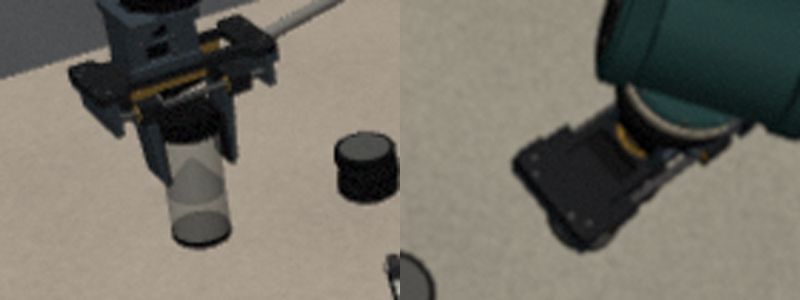

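The grip read 61 mm, so the pads are straddling the cap's lower rim. I'll open and regrip squarely on the cap, centred in y.

>>> drive_tool --pt "1 0 0 0 0 0 0" --pt "1 0 0 0 0 0 0" --pt "1 0 0 0 0 0 0" --pt "1 0 0 0 0 0 0" --pt "1 0.003 0 -0.016 0 0 0" --pt "1 0 0 -0.015 0 0 0" --pt "0.5 0 0 0 0 0 0" --pt "0.5 0 0 0 0 0 0" --pt "0.5 0 0 0 0 0 0" --pt "0.5 0 0 0 0 0 0" --pt "0.5 0 0 0 0 0 0" --pt "0.5 0 0 0 0 0 0"

```text
clock: 4.15
tcp_pos: [0.4357, 0.3637, 0.1284]
eef_rot: [-2.221, -2.221, 0.002]
contact_force: [1.0, 0.5, -3.3]
width: 0.0615
gripper_force: 30.0
```

>>> drive_tool --pt "0.5 0 0 -0.005 0 0 0" --pt "0.5 0 0 -0.015 0 0 0" --pt "0.5 0 0 -0.02 0 0 0" --pt "0.5 0 0 -0.02 0 0 0" --pt "0.5 0 0 0 0 0 0" --pt "0.5 0 0 0 0 0 0" --pt "0.5 0 0 0 0 0 0"

```text
clock: 4.85
tcp_pos: [0.4356, 0.3636, 0.1882]
eef_rot: [-2.221, -2.221, 0.002]
contact_force: [-1.1, -0.6, -3.7]
width: 0.0616
gripper_force: 30.0
```

Run:
```python
from h import *
o=get_obs();print({k:np.round(o[k],4) for k in('clock','tcp_pos','contact_force','wrist_torque','width','gripper_force')})
c=cap('side')
b=cv2.resize(c['img'][60:165,90:230],(560,420),interpolation=2);cv2.imwrite('pics/c4.png',b[...,::-1])
```

```text
{'clock': np.float64(4.85), 'tcp_pos': array([0.4356, 0.3636, 0.1882]), 'contact_force': array([-1.108 , -0.5543, -3.7046]), 'wrist_torque': array([-0.0485, -0.004 , -0.0237]), 'width': np.float64(0.0616), 'gripper_force': np.float64(29.9993)}
```

View pics/c4.png

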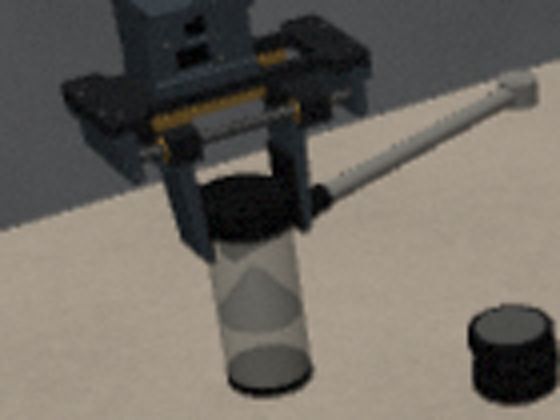

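The reservoir hangs straight in the gripper, cap between the pads. Its underside is TCP z − 0.128, and the 3.7 N load matches its weight. Carrying it to the seat at (0.566, 0.072).

>>> drive_tool --pt "0.5 -0.012 0.005 -0.01 0 0 0" --pt "0.5 -0.025 0.011 0 0 0 0" --pt "0.5 -0.03 0.014 0 0 0 0" --pt "0.5 -0.035 0.016 0 0 0 0" --pt "0.5 -0.035 0.016 0 0 0 0" --pt "0.5 -0.035 0.016 0 0 0 0" --pt "0.5 -0.035 0.016 0 0 0 0" --pt "0.5 -0.035 0.016 0 0 0 0" --pt "0.5 -0.025 0.011 0 0 0 0" --pt "0.5 -0.015 0.006 0 0 0 0" --pt "0.5 -0.01 0.003 0 0 0 0" --pt "0.5 0 0 0 0 0 0"

```text
clock: 6.1
tcp_pos: [0.566, 0.0713, 0.1989]
eef_rot: [-2.222, -2.22, 0.0]
contact_force: [-0.4, -0.5, -3.5]
width: 0.0617
gripper_force: 30.0
```

>>> drive_tool --pt "0.5 0 0 0.01 0 0 0" --pt "0.5 0 0 0.01 0 0 0" --pt "0.5 0 0 0.01 0 0 0" --pt "0.5 0 0 0.006 0 0 0" --pt "0.5 0 0 0.004 0 0 0" --pt "0.5 0 0 0.002 0 0 0" --pt "0.5 0 0 0 0 0 0" --pt "0.5 0 0 0 0 0 0"

```text
clock: 6.9
tcp_pos: [0.5662, 0.072, 0.1572]
eef_rot: [2.221, 2.221, 0.0]
contact_force: [-0.4, 0.3, -3.6]
width: 0.0611
gripper_force: 30.0
```

Run:
```python
from h import *
o=get_obs();print({k:np.round(o[k],4) for k in('clock','tcp_pos','contact_force','wrist_torque','width','gripper_force')})
c=cap('side');s=cap('scene')
a=np.hstack([cv2.resize(c['img'][120:240,190:350],(400,300),interpolation=2),cv2.resize(s['img'][180:300,220:380],(400,300),interpolation=2)]);cv2.imwrite('pics/c5.png',a[...,::-1])
```

```text
{'clock': np.float64(6.9), 'tcp_pos': array([0.5662, 0.072 , 0.1572]), 'contact_force': array([-0.4051,  0.3317, -3.6047]), 'wrist_torque': array([ 0.001 , -0.0098, -0.0771]), 'width': np.float64(0.0611), 'gripper_force': np.float64(29.9993)}
```

View pics/c5.png

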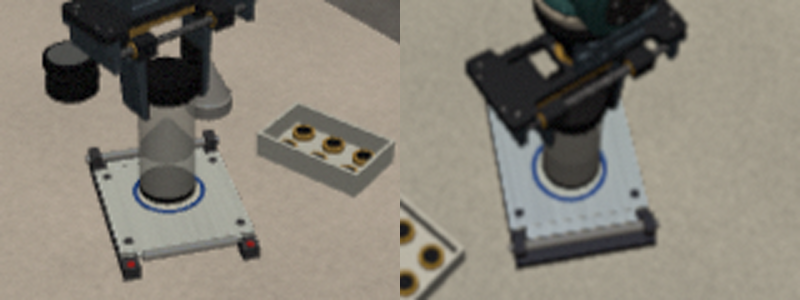

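The reservoir is over the ring's centre in both views, about 5 mm above the plate. Lowering in fine steps.

>>> drive_tool --pt "0.5 0 0 0.001 0 0 0" --pt "0.5 0 0 0.001 0 0 0" --pt "0.5 0 0 0.001 0 0 0" --pt "0.5 0 0 0.0005 0 0 0" --pt "0.5 0 0 0.0005 0 0 0" --pt "0.5 0 0 0 0 0 0"

```text
clock: 7.6
tcp_pos: [0.566, 0.072, 0.1528]
eef_rot: [-2.221, -2.221, 0.0]
contact_force: [-0.3, 0.3, -4.6]
width: 0.0618
gripper_force: 30.0
```

>>> drive_tool --pt "0.5 0 0 0.0005 0 0 0" --pt "0.5 0 0 0.0005 0 0 0" --pt "0.5 0 0 0 0 0 0"

```text
clock: 7.9
tcp_pos: [0.5662, 0.072, 0.1523]
eef_rot: [2.221, 2.221, 0.0]
contact_force: [-1.6, -0.6, 2.9]
width: 0.0615
gripper_force: 30.0
```

Contact: the force went from −4.6 to +2.9 N. Releasing and lifting clear.

>>> drive_tool --pt "1 0 0 0 0 0 0" --pt "1 0 0 0 0 0 0" --pt "1 0 0 0 0 0 0" --pt "1 0 0 0 0 0 0" --pt "1 0 0 0 0 0 0" --pt "1 0 0 -0.01 0 0 0" --pt "1 0 0 -0.03 0 0 0" --pt "1 0 0 -0.04 0 0 0" --pt "1 0 0 -0.02 0 0 0" --pt "1 0 0 0 0 0 0"

```text
clock: 8.9
tcp_pos: [0.5676, 0.0722, 0.2558]
eef_rot: [2.219, 2.219, 0.007]
contact_force: [0.6, 0.4, -1.0]
width: 0.0911
gripper_force: 0.0
```

>>> drive_tool --pt "1 -0.02 -0.004 0 0 0 0" --pt "1 -0.034 -0.007 0 0 0 0" --pt "1 -0.035 -0.007 0 0 0 0" --pt "1 -0.035 -0.008 0 0 0 0" --pt "1 -0.035 -0.008 0 0 0 0" --pt "1 -0.035 -0.008 0 0 0 0" --pt "1 -0.035 -0.008 0 0 0 0" --pt "1 -0.035 -0.008 0 0 0 0" --pt "1 -0.035 -0.008 0 0 0 0" --pt "1 -0.035 -0.007 0 0 0 0" --pt "1 -0.034 -0.007 0 0 0 0" --pt "1 -0.03 -0.0045 0 0 0 0"

```text
clock: 10.1
tcp_pos: [0.4805, -0.3274, 0.2512]
eef_rot: [-2.221, -2.22, 0.0]
contact_force: [-0.2, 0.7, -0.4]
width: 0.0911
gripper_force: 0.0
```

>>> drive_tool --pt "1 0 0 0 0 0 -8.1" --pt "1 0 0 0 0 0 -8.1" --pt "1 0 0 0 0 0 -8.1" --pt "1 0 0 0 0 0 0" --pt "1 0 0 0 0 0 0"

```text
clock: 10.6
tcp_pos: [0.4813, -0.3258, 0.2515]
eef_rot: [-1.709, -2.635, -0.0]
contact_force: [-0.4, 0.3, -0.2]
width: 0.091
gripper_force: 0.0
```

Run:
```python
from h import *
d=cap('wrist');s=cap('scene');o=get_obs();M=R.from_rotvec(o['eef_rot']).as_matrix()
print(o['clock'],o['tcp_pos'],M.round(3).tolist())
h=cv2.cvtColor(d['img'],cv2.COLOR_RGB2HSV);m=cv2.inRange(h,(5,170,60),(16,255,255));k,l,st,c=cv2.connectedComponentsWithStats(m)
for i in range(1,k):
  if st[i][4]>150:
    cn=max(cv2.findContours((l==i).astype(np.uint8),0,1)[0],key=cv2.contourArea);print(st[i],cv2.approxPolyDP(cn,3,True)[:,0].tolist())
w=np.array([.4815,-.326]);a=np.radians(114.3);u=np.array([np.cos(a),np.sin(a)]);v=np.array([-u[1],u[0]])
img=d['img'].copy()
for x,y,z in((126,20,4),(126,-20,4),(16,20,26),(16,-20,26),(15,11,64),(15,-11,64),(-15,11,64),(-15,-11,64)):
    p=proj(d,[*(w+u*x/1000+v*y/1000),z/1000]);cv2.circle(img,tuple(p.round().astype(int).tolist()),3,(0,0,255),1)
a=np.hstack([cv2.resize(img,(400,300)),cv2.resize(s['img'][180:300,220:380],(400,300),interpolation=2)]);cv2.imwrite('pics/c6.png',a[...,::-1])
```

```text
10.7 [ 0.48143937 -0.32585809  0.25170425] [[-0.409, 0.913, -0.0], [0.913, 0.409, 0.0], [0.0, -0.0, -1.0]]
[ 257   70   34  132 4170] [[258, 70], [257, 191], [265, 201], [281, 201], [289, 187], [290, 70]]
[  95  151  104   63 2594] [[95, 170], [109, 181], [118, 179], [188, 213], [198, 197], [121, 151], [99, 162]]
[ 301  229   28   65 1472] [[307, 229], [301, 293], [323, 293], [328, 230]]
```

View pics/c6.png

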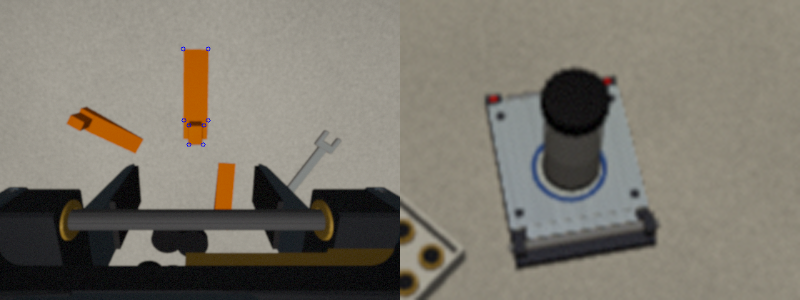

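The projected wedge corners fall on the wedge in the wrist view, with the block at about (275,187), and the reservoir stands inside the ring. The fingertips stay at 31 mm or higher, so they clear the small wedges' ramps. Descending half-open.

>>> drive_tool --pt "0.6 0 0 0.03 0 0 0" --pt "0.6 0 0 0.035 0 0 0" --pt "0.6 0 0 0.035 0 0 0" --pt "0.6 0 0 0.035 0 0 0" --pt "0.6 0 0 0.03 0 0 0" --pt "0.6 0 0 0.02 0 0 0" --pt "0.6 0 0 0.0105 0 0 0" --pt "0.6 0 0 0.003 0 0 0" --pt "0.6 0 0 0 0 0 0"

```text
clock: 11.6
tcp_pos: [0.4818, -0.3261, 0.0538]
eef_rot: [1.705, 2.638, -0.0]
contact_force: [-0.1, 0.4, 0.9]
width: 0.0549
gripper_force: 0.0
```

>>> drive_tool --pt "0.15 0 0 0 0 0 0" --pt "0.15 0 0 0 0 0 0" --pt "0.15 0 0 0 0 0 0" --pt "0.15 0 0 0 0 0 0" --pt "0.15 0 0 0 0 0 0" --pt "0.15 0 0 0 0 0 0"

```text
clock: 12.2
tcp_pos: [0.4816, -0.3261, 0.0537]
eef_rot: [1.704, 2.639, -0.0]
contact_force: [-1.4, 0.3, 6.0]
width: 0.0221
gripper_force: 30.0
```

>>> drive_tool --pt "0.15 0 0 -0.005 0 0 0" --pt "0.15 0 0 -0.015 0 0 0" --pt "0.15 0 0 0 0 0 4" --pt "0.15 0 0 0 0 0 6" --pt "0.15 0 0 0 0 0 7" --pt "0.15 0 0 0 0 0 7" --pt "0.15 0 0 0 0 0 7" --pt "0.15 0 0 0 0 0 7" --pt "0.15 0 0 0 0 0 6" --pt "0.15 0 0 0 0 0 3.4" --pt "0.15 0 0 0 0 0 0"

```text
clock: 13.3
tcp_pos: [0.4817, -0.3261, 0.0744]
eef_rot: [2.621, 1.73, 0.0]
contact_force: [0.3, -0.7, -1.2]
width: 0.0217
gripper_force: 30.0
```

>>> drive_tool --pt "0.15 0.01 -0.005 0 0 0 0" --pt "0.15 0.02 -0.01 0 0 0 0" --pt "0.15 0.025 -0.012 0 0 0 0" --pt "0.15 0.025 -0.0125 0 0 0 0" --pt "0.15 0.025 -0.0125 0 0 0 0" --pt "0.15 0.025 -0.0125 0 0 0 0" --pt "0.15 0.018 -0.009 0 0 0 0" --pt "0.15 0.01 -0.005 0 0 0 0" --pt "0.15 0 0 0 0 0 0" --pt "0.15 0 0 0 0 0 0"

```text
clock: 14.3
tcp_pos: [0.4716, -0.1501, 0.0736]
eef_rot: [2.62, 1.733, 0.0]
contact_force: [0.9, -0.9, -1.4]
width: 0.0218
gripper_force: 30.0
```

Run:
```python
from h import *
d=cap('side');s=cap('scene');o=get_obs();M=R.from_rotvec(o['eef_rot']).as_matrix()
print(o['clock'],o['tcp_pos'],M[:,0].round(3),o['contact_force'],o['wrist_torque'],o['width'])
a=np.hstack([cv2.resize(d['img'][120:300,160:400],(400,300),interpolation=2),cv2.resize(s['img'][110:290,180:420],(400,300),interpolation=2)]);cv2.imwrite('pics/c7.png',a[...,::-1])
```

```text
14.4 [ 0.47155497 -0.1505883   0.07355255] [ 0.393  0.92  -0.   ] [ 0.17648524 -0.5435579  -0.94356794] [-0.05975115  0.03773728  0.00800715] 0.021809857921369965
```

View pics/c7.png

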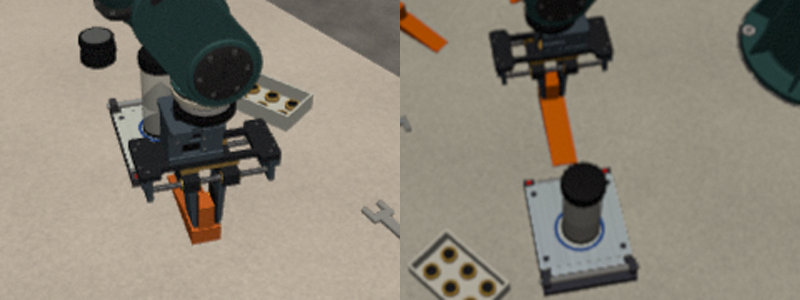

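In the scene view the nose, at about (565,163) in the crop, points midway between the red rail ends. The reservoir is undisturbed. Lowering to the bench.

>>> drive_tool --pt "0.15 0 0 0.01 0 0 0" --pt "0.15 0 0 0.006 0 0 0" --pt "0.15 0 0 0.002 0 0 0" --pt "0.15 0 0 0.001 0 0 0" --pt "0.15 0 0 0.0005 0 0 0" --pt "0.15 0 0 0 0 0 0"

```text
clock: 15.0
tcp_pos: [0.4713, -0.1499, 0.054]
eef_rot: [2.621, 1.732, -0.0]
contact_force: [-0.8, 0.7, -1.8]
width: 0.0219
gripper_force: 30.0
```

>>> drive_tool --pt "0.15 0 0 0.0005 0 0 0" --pt "0.15 0 0 0 0 0 0" --pt "0.15 0 0 0 0 0 0"

```text
clock: 15.3
tcp_pos: [0.4715, -0.1499, 0.0538]
eef_rot: [2.621, 1.732, 0.0]
contact_force: [-1.6, 0.6, 5.7]
width: 0.0219
gripper_force: 30.0
```

Bench contact (+5.7 N). Sliding in, up to just before the lip.

>>> drive_tool --pt "0.15 0.005 0 0 0 0 0" --pt "0.15 0.01 0 0 0 0 0" --pt "0.15 0.01 0 0 0 0 0" --pt "0.15 0.01 0 0 0 0 0" --pt "0.15 0.01 0 0 0 0 0" --pt "0.15 0.01 0 0 0 0 0" --pt "0.15 0.005 0 0 0 0 0" --pt "0.15 0.005 0 0 0 0 0" --pt "0.15 0 0 0 0 0 0"

```text
clock: 16.2
tcp_pos: [0.4975, -0.0893, 0.0537]
eef_rot: [2.62, 1.732, 0.001]
contact_force: [0.0, 4.1, 5.8]
width: 0.0215
gripper_force: 30.0
```

>>> drive_tool --pt "0.15 0.002 0 0 0 0 0" --pt "0.15 0.002 0 0 0 0 0" --pt "0.15 0 0 0 0 0 0"

```text
clock: 16.5
tcp_pos: [0.4989, -0.086, 0.0537]
eef_rot: [2.62, 1.732, 0.001]
contact_force: [-0.5, 0.2, 5.5]
width: 0.0215
gripper_force: 30.0
```

>>> drive_tool --pt "0.15 0.002 0 0 0 0 0" --pt "0.15 0.002 0 0 0 0 0" --pt "0.15 0 0 0 0 0 0"

```text
clock: 16.8
tcp_pos: [0.5005, -0.0824, 0.0538]
eef_rot: [2.62, 1.732, 0.001]
contact_force: [-1.6, -1.3, 6.0]
width: 0.0221
gripper_force: 30.0
```

>>> drive_tool --pt "0.15 0.002 0 0 0 0 0" --pt "0.15 0.002 0 0 0 0 0" --pt "0.15 0 0 0 0 0 0"

```text
clock: 17.1
tcp_pos: [0.5018, -0.0791, 0.0537]
eef_rot: [2.62, 1.732, -0.0]
contact_force: [-3.9, -8.2, 8.5]
width: 0.0221
gripper_force: 30.0
```

The lip met the ramp at the predicted place: about −9 N along the push, with the TCP 74 mm behind the bar. About 18 mm remain.

>>> drive_tool --pt "0.15 0.002 0 0 0 0 0" --pt "0.15 0.002 0 0 0 0 0" --pt "0.15 0.002 0 0 0 0 0" --pt "0.15 0.002 0 0 0 0 0" --pt "0.15 0.002 0 0 0 0 0" --pt "0.15 0.002 0 0 0 0 0" --pt "0.15 0 0 0 0 0 0"

```text
clock: 17.8
tcp_pos: [0.5064, -0.0681, 0.0537]
eef_rot: [2.62, 1.732, -0.0]
contact_force: [-4.1, -7.6, 9.1]
width: 0.0219
gripper_force: 30.0
```

Run:
```python
from h import *
d=cap('side');s=cap('scene');w=cap('wrist');o=get_obs();M=R.from_rotvec(o['eef_rot']).as_matrix()
print(o['clock'],o['tcp_pos'],M.round(3).tolist(),o['contact_force'],o['width'])
u=M[:2,0];print('s',(o['tcp_pos'][:2]-[.5307,-.0111])@u)
a=np.vstack([np.hstack([cv2.resize(d['img'][120:240,200:360],(400,300),interpolation=2),cv2.resize(s['img'][150:270,220:380],(400,300),interpolation=2)]),np.hstack([cv2.resize(w['img'],(400,300)),cv2.resize(w['img'][90:270,160:400],(400,300),interpolation=2)])]);cv2.imwrite('pics/c8.png',a[...,::-1])
```

```text
17.95 [ 0.50640391 -0.06807898  0.05372962] [[0.392, 0.92, 0.0], [0.92, -0.392, -0.001], [-0.001, 0.0, -1.0]] [-4.59653361 -8.01238443  8.4479973 ] 0.021670939866403977
s -0.06194273462199124
```

View pics/c8.png

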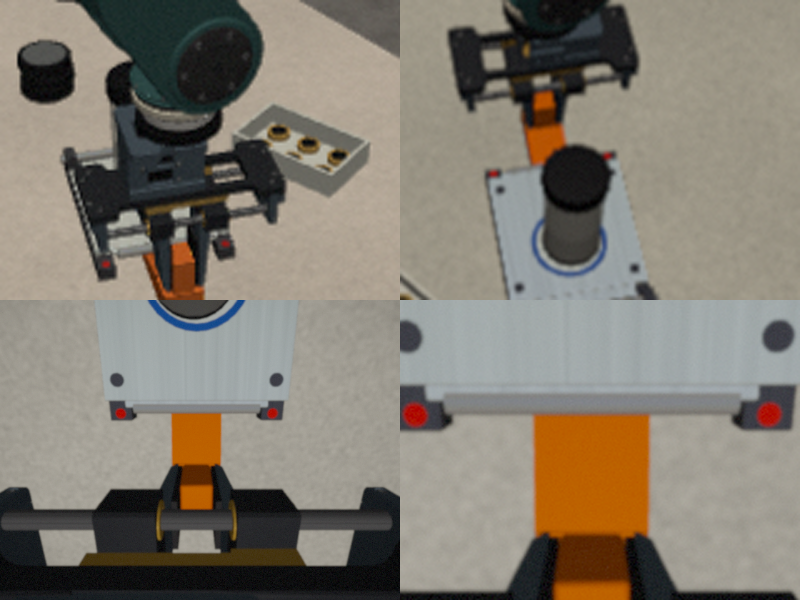

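The wedge is centred and square under the lip and the reservoir is still in the ring. In the wrist view the bar is at rows 145–158, column 275. I'll check the wedge's slip in the grip and the bar position from this view before the last millimetres.

Run:
```python
from h import *
w=cap('wrist');o=get_obs();M=R.from_rotvec(o['eef_rot']).as_matrix();t=o['tcp_pos']
rel=lambda p:(M.T@(p-t)).round(4)
im=w['img'].astype(int)
col=im[:,270:280].mean(1)
o_=(col[:,0]-col[:,2]);
print([(r,*col[r].round().astype(int)) for r in range(136,166)])
print([(r,int(col[r][0])) for r in range(218,268,2)])
for z in(.021,.023):print('bar',rel(at(w,275,145.2,z+.004)),rel(at(w,275,151.5,z+.004)),)
for x in(16,15,-15):
  for z in(26,64):
    p=t+M[:,0]*x/1000;p[2]=z/1000;print(x,z,proj(w,p).round(1))
r=(im[...,0]-im[...,2]>60)&(im[...,0]-im[...,1]>60)&(im[...,1]<60)
k,l,s,c=cv2.connectedComponentsWithStats(r.astype(np.uint8))
for i in range(1,k):
  if 20<s[i][4]<400:print('red',c[i].round(1),s[i][4],rel(at(w,*c[i],.016)))
```

```text
[(136, np.int64(161), np.int64(169), np.int64(170)), (137, np.int64(161), np.int64(169), np.int64(170)), (138, np.int64(161), np.int64(169), np.int64(170)), (139, np.int64(158), np.int64(165), np.int64(165)), (140, np.int64(154), np.int64(160), np.int64(160)), (141, np.int64(155), np.int64(162), np.int64(164)), (142, np.int64(158), np.int64(166), np.int64(169)), (143, np.int64(160), np.int64(168), np.int64(172)), (144, np.int64(158), np.int64(166), np.int64(169)), (145, np.int64(151), np.int64(156), np.int64(158)), (146, np.int64(140), np.int64(142), np.int64(141)), (147, np.int64(133), np.int64(133), np.int64(131)), (148, np.int64(131), np.int64(131), np.int64(132)), (149, np.int64(129), np.int64(131), np.int64(135)), (150, np.int64(128), np.int64(131), np.int64(136)), (151, np.int64(130), np.int64(132), np.int64(138)), (152, np.int64(130), np.int64(132), np.int64(136)), (153, np.int64(130), np.int64(132), np.int64(132)), (154, np.int64(130), np.int64(130), np.int64(126)), (155, np.int64(129), np.int64(126), np.int64(122)), (156, np.int64(126), np.int64(122), np.int64(116)), (157, n
[... 389 characters left out ...]
, (165, np.int64(187), np.int64(95), np.int64(0))]
[(218, 188), (220, 189), (222, 189), (224, 189), (226, 189), (228, 178), (230, 142), (232, 92), (234, 89), (236, 87), (238, 89), (240, 88), (242, 88), (244, 88), (246, 90), (248, 89), (250, 90), (252, 89), (254, 90), (256, 92), (258, 115), (260, 158), (262, 181), (264, 189), (266, 189)]
bar [0.0638 0.0007 0.0287] [0.0605 0.0007 0.0287]
bar [0.0641 0.0007 0.0267] [0.0607 0.0007 0.0267]
16 26 [273.8 228.6]
16 64 [273.6 257.6]
15 26 [273.8 230.2]
15 64 [273.7 259.6]
-15 26 [273.8 276.2]
-15 64 [273.7 314.4]
red [381.  158.3] 174 [0.0554 0.0617 0.0377]
red [168.8 158.5] 171 [ 0.0553 -0.0604  0.0377]
red [277.9 258.1] 39 [-0.0077  0.0026  0.0377]
```

There's no slip: the block's foot is at row 230, as predicted. The bar is 61.5 mm ahead of the TCP, so the lift is about 2.9 mm and 5.5 mm more gives about 4 mm.

>>> drive_tool --pt "0.15 0.002 0 0 0 0 0" --pt "0.15 0.002 0 0 0 0 0" --pt "0.15 0.0015 0 0 0 0 0" --pt "0.15 0 0 0 0 0 0" --pt "0.15 0 0 0 0 0 0" --pt "0.15 0 0 0 0 0 0"

```text
clock: 18.6
tcp_pos: [0.5085, -0.0631, 0.0537]
eef_rot: [2.62, 1.732, -0.0]
contact_force: [-4.8, -9.7, 8.8]
width: 0.0219
gripper_force: 30.0
```

Run:
```python
from h import *
w=cap('wrist');o=get_obs();M=R.from_rotvec(o['eef_rot']).as_matrix();t=o['tcp_pos']
rel=lambda p:(M.T@(p-t)).round(4)
print(o['clock'],t,o['contact_force'],o['width'],'s',(t[:2]-[.5307,-.0111])@M[:2,0])
im=w['img'].astype(int);print([(r,int(im[r,270:280,0].mean())) for r in range(224,238,2)])
r=(im[...,0]-im[...,2]>60)&(im[...,0]-im[...,1]>60)&(im[...,1]<60)
k,l,s,c=cv2.connectedComponentsWithStats(r.astype(np.uint8))
for i in range(1,k):
  if 20<s[i][4]<400:print('red',c[i].round(1),rel(at(w,*c[i],.016)))
d=cap('side');sc=cap('scene')
a=np.hstack([cv2.resize(w['img'][60:270,140:420],(400,300),interpolation=2),cv2.resize(sc['img'][150:300,220:420],(400,300),interpolation=2)]);cv2.imwrite('pics/c9.png',a[...,::-1])
```

```text
18.65 [ 0.50854942 -0.06305638  0.05373277] [-4.47798536 -8.64996591  9.20107577] 0.02124995839884668 s -0.0564810770242125
[(224, 188), (226, 187), (228, 177), (230, 142), (232, 92), (234, 88), (236, 88)]
red [169.6 167.8] [ 0.0499 -0.0605  0.0377]
red [380.2 167.6] [0.05   0.0617 0.0377]
red [267.  258.9] [-0.0083 -0.0044  0.0377]
red [296.1 269.5] [-0.0157  0.0142  0.0377]
```

View pics/c9.png

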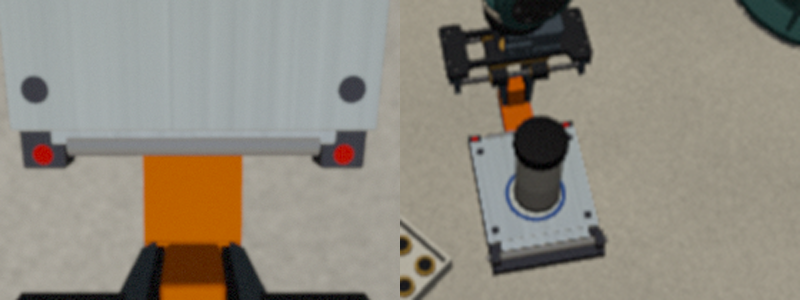

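The final wrist view shows the wedge centred under the bar, still gripped with no slip. The push stopped 56 mm behind the bar, which is a lift of about 4 mm, and the reservoir is upright in the ring. Handing in.

```bash
python3 -c "
from workcell import *
print(close_job())"
```

```text
the job is handed in; nothing more can be done
None
```

The job is handed in: the reservoir stands released in the ring, and the largest orange wedge is held flat on the bench under the lip, lifting the plate by about 4 mm, worked out from the wedge's position because the gap itself was not measured.

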